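Close the two-pin sample mould and lock it with its hold-down

TASK

Close the sample mould: swing its blue hold-down arm fully aside by the red knob, then lower the loose upper half (the plate with the black grip) over the two locating pins of the lower half until it rests flush, with the two orange dots at the same end; set it down gently, do not drop it on, and let go of it. Then swing the hold-down arm all the way back over the plate and leave everything released. Do not disturb the vial, the jar and the brass weight behind the mould.

Things in the scene. Friction and masses are not known exactly. Their poses are not given: they have to be found in the camera images.
- mould_base: Lower mould half, fixed: aluminium block, 80 mm along x, y from -122 to +86 mm, 20 mm high; may stand left or right. Origin on the bench under the middle of the seat, z up. Orange dot on top at (0, +77 mm) marks the big-pin end. The hold-down's post axis is at (0, -102 mm). When the upper half is fully seated, its origin is at (0, 0, +20 mm) here, axes parallel.
- big_pin (a point): Top of the big steel pin, at (0, +50, +34 mm) in the lower half. Upright, 12 mm diameter, stands 14 mm above the block: straight for 8 mm, then a 6 mm cone to a blunt 4 mm tip.
- small_pin (a point): Top of the small steel pin, at (0, -50, +34 mm) in the lower half. Upright, 8 mm diameter, stands 14 mm above the block: straight for 8 mm, then a 6 mm cone to a blunt 2 mm tip.
- mould_top: Upper mould half, loose, about 0.45 kg: aluminium plate 66 mm (x) by 140 mm (y), 16 mm thick. Origin at the centre of its underside, z up; starts flat on the bench, left or right. Through holes: 14 mm diameter at (0, +50 mm) for the 12 mm pin, 10 mm at (0, -50 mm) for the 8 mm pin. Orange dot on top at (0, +64.5 mm) marks the big-hole end.
- grip (a point): Centre of the black grip rib on the upper half, at (0, 0, +33 mm) in its frame, over the centre of mass. The rib is 20 mm thick along x, 32 mm long along y, and stands from z = 16 to 51 mm; pinch it across x.
- hold_down (a joint): Angle (rad) of the blue arm about its upright post: 0 = over the mould, along the lower half's +y, at a stop; grows towards the lower half's -x, to a stop at 1.75. Starts at 0 to 0.3; stays where left (about 1.5 N at the knob). Arm 18 mm wide, reaches 55 mm from the post axis; underside 38.5 mm above the bench, 2.5 mm above the seated plate: it blocks the seat until past about 1.2.
- hold_down_knob (a point): Middle of the red upright knob on the arm's free end, 46 mm from the post axis, 63.5 mm above the bench. Knob 16 mm diameter, from 53.5 to 74.5 mm above the bench, on a 10 mm stem from 45.5 mm. Push it sideways from either side. With the arm shut over the seated plate, 32 mm are free between the knob and the black grip.
- vial: Bystander: glass sample vial with black cap, 27 mm diameter, 56 mm tall, origin at the centre of its foot, behind the mould parts.
- jar: Bystander: white sample jar with green lid, 52 mm diameter, 67 mm tall, origin at the centre of its foot, behind the mould parts.
- weight: Bystander: brass weight with knob, 25 mm diameter, 30 mm tall, origin at the centre of its foot, behind the mould parts.

How it is judged:
By the outcome, as a careful person would: the job done as asked, in the order asked, and still so for the second after the job is handed in, with the robot touching nothing.
It also fails if it takes over 72 s, if anything falls off the work surface, if the arm or the gripper's body presses on something with over 40 N, if the wrist force passes 120 N, or if a joint passes its speed limit or range.

ROBOT

A 7-joint arm with a two-finger parallel gripper is mounted at the origin on a cart in front of the work surface, level with it; the furniture and walls round the work are solid. World frame = base frame: x ahead of the robot, y to its left, z up, the work surface at z = 0. Lengths are in m, angles in rad, forces in N, time in s.
With the tool pointing down it reaches from about 0.35 to 0.9 m from the base axis. Payload 7.2 kg.
Tool frame: the origin (TCP) lies midway between the tips of the shut fingers; the grasp point (between the pads) lies 19 mm behind it; z points along the fingers, y is the line along which they close (so a half turn about z gives the same grasp; the last joint's range is limited). The gripper opens to 88 mm and grips with 3 to 60 N. Pads are 20 mm wide; open, the fingers measure 115 mm over their backs; the gripper's body (75 mm by 178 mm) begins 61 mm behind the grasp point.
Start: joints at [1.097, 0.411, -0.013, 1.596, 0.006, 1.134, -0.082], TCP at [0.247, -0.574, 0.223] pointing down, gripper open.
Joint ranges: [-2.95, 2.95], [-0.29, 1.99], [-1.47, 1.44], [0.14, 2.54], [-1.03, 4.17], [0.13, 1.85], [-2.86, 2.86]. Speed limits (rad/s): [2.39, 2.39, 3.01, 3.01, 3.14, 3.14, 3.14].

INTERFACE

Orientations are given as a unit quaternion [w, x, y, z].
In Python, from workcell import monitor, vision, close_job gives the robot as it stands. The module is installed in compiled form; this text tells all that it offers.
- The arm moves only by the tool play_rows, never from a script. Its arguments are lists of equal length, an entry for each row: "travel": the shift along the world's x, y, z in cm, a list of three; "twist": the turn about the world's z in degrees; "hand": the opening, from 0 (shut) to 1 (fully open). In form: {"travel": [[x, y, z], ...], "twist": [twist, ...], "hand": [hand, ...]}. A call has 1 to 8 rows; each row shifts and turns the commanded pose from where the row before left it; what a row does not reach is not made up. A row lasts 1/10 s, in which the tool goes at most 50 mm and 8.59 degrees, less where a joint would pass 70% of its speed; a pose out of reach is approached as far as the arm can. A call is refused whole if a number of a shift passes 5 or a number of a turn 8.59, either way. A call with a gripper value outside its range is refused whole. The fingers move at their own pace and stop on an object; the grip force is fixed at half the most. Time passes only in rows, so rows that do not move let the fingers close. It gives the time, the measured TCP pose, the force, the opening and the grip force at its end, in the units of the state.
- monitor.read_state(): the state, without advancing time (a new reading comes with each control period).
- vision.camera(name): name is "scene" or "top" or "wrist"; returns a dict with "img" (384x512x3 uint8, blue, green, red), "fx", "fy", "cx", "cy" (pixels), "dist" ([k1, k2, p1, p2, k3] as OpenCV has them; the pictures are not rectified), "rvec" (rotation vector, rad) and "tvec" (3), from world to camera coordinates, as OpenCV has them. Camera axes: x right, y down, z forward; pixel columns grow to the right and rows downward; lengths in m; the calibration is good to about 2 mm. A picture is of the moment at which its call begins. There is no depth.
- close_job(): hands the job in; it is judged then, once.
The state is a dict: "time": time; "joint_pos": joint angles; "joint_vel": joint speeds; "joint_efforts": joint torques, N m; "tcp_pos": TCP position; "tool_rot": TCP orientation; "contact_force": force on the tool from outside, world axes, zero at the start; "ft_torque": the same for the moment, N m; "gripper_width": finger opening in m; "gripper_force": force on a finger pad.
Only numpy, scipy, OpenCV 4.12 (cv2) and the standard library are available. Lean on these libraries where they do the work, as an engineer would, in place of code of your own. Each camera call takes 0.05 s, during which the arm holds its last target. There are 200 camera calls.

## Working session

There is one attempt and no reset: what is moved stays moved. The work goes in short steps, Python scripts to look and compute and a tool call to move; the robot and the scene stay as the last step left them, time stands still between calls to the robot, and variables do not carry over. Pictures are saved under pics/ and viewed, at most 10 in all, crops included, and the job is handed in when it is done.

Besides the shell and the picture viewer there is one more tool, called as name([rows], argument=value, ...), one row to a line, values as JSON. play_rows: Moves the arm, as the interface text tells. Its arguments: {"type":"object","properties":{"travel":{"type":"array"},"twist":{"type":"array"},"hand":{"type":"array"}},"required":["travel","twist","hand"]}

```bash
mkdir -p pics
cat > h.py <<'E'
import numpy as np, cv2
from workcell import monitor, vision, close_job
def shot(name,f):
    c=vision.camera(name); cv2.imwrite('pics/'+f+'.png',c['img'])
    np.savez(f+'.npz',**{k:np.array(v) for k,v in c.items()}); return c
def ld(f): return dict(np.load(f+'.npz'))
def K(c): return np.array([[c['fx'],0,c['cx']],[0,c['fy'],c['cy']],[0,0,1.]],float)
def px2w(c,uv,z):
    p=cv2.undistortPoints(np.array(uv,float).reshape(-1,1,2),K(c),np.array(c['dist'],float)).reshape(-1,2)
    R=cv2.Rodrigues(np.array(c['rvec'],float))[0]; t=np.array(c['tvec'],float).ravel()
    C=-R.T@t; d=np.c_[p,np.ones(len(p))]@R
    z=np.broadcast_to(z,(len(p),))
    return C+d*((z-C[2])/d[:,2])[:,None]
def w2px(c,P):
    return cv2.projectPoints(np.array(P,float).reshape(-1,3),np.array(c['rvec'],float),np.array(c['tvec'],float),K(c),np.array(c['dist'],float))[0].reshape(-1,2)
E
python3 - <<'E'
from h import *
a=shot('top','top0'); b=shot('scene','scene0')
s=monitor.read_state(); print(s['time'],s['tcp_pos'],s['tool_rot'],s['gripper_width'])
E
```

```text
0.1 [ 0.24649866 -0.57386272  0.22190713] [-6.74146978e-04  9.79490241e-01  2.01490392e-01 -1.89441456e-04] 0.08763236036104048
```

View pics/top0.png

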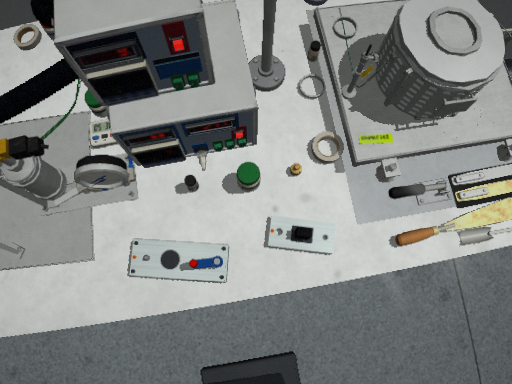

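View pics/scene0.png

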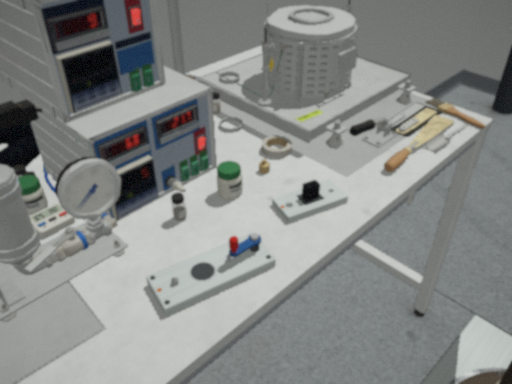

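The top view shows the base at left, with its dot at (134,257), the knob at (194,263) and the post at (217,262). The plate is at right, with its dot at (273,231) and the grip at (302,234). I'll measure from an enlarged crop.

Run:
```python
from h import *
c=ld('top0'); im=c['img']
cr=im[205:290,120:345]; cv2.imwrite('pics/crop0.png',cv2.resize(cr,None,fx=3.5,fy=3.5,interpolation=cv2.INTER_CUBIC))
hsv=cv2.cvtColor(im,cv2.COLOR_BGR2HSV)
def blob(m,box,z,n):
    x0,y0,x1,y1=box; mm=np.zeros(m.shape,np.uint8); mm[y0:y1,x0:x1]=m[y0:y1,x0:x1]
    ys,xs=np.nonzero(mm); p=(xs.mean(),ys.mean()); print(n,len(xs),np.round(p,2),np.round(px2w(c,[p],z)[0],4))
H,S,V=cv2.split(hsv)
blob((H>5)&(H<22)&(S>120),(125,245,145,270),.02,'dotB')
blob((H>5)&(H<22)&(S>100),(266,222,279,240),.016,'dotT')
blob(((H<5)|(H>174))&(S>150),(180,250,205,275),.0700,'knob')
blob((H>100)&(H<125)&(S>130),(185,250,230,275),.045,'blue')
blob(V<60,(285,215,320,250),.04,'grip')
for n,p,z in [('vial',(191,183),.056),('jar',(248,173),.067),('wt',(296,169),.03)]: print(n,px2w(c,[p],z))
R=cv2.Rodrigues(c['rvec'])[0]; print(-R.T@c['tvec'].ravel())
```

```text
dotB 9 [133.89 256.67] [0.5278 0.1748 0.02  ]
dotT 8 [271.88 230.12] [ 0.5342 -0.1248  0.016 ]
knob 47 [193.02 263.06] [0.4886 0.0455 0.07  ]
blue 179 [208.34 262.48] [0.4869 0.0175 0.045 ]
grip 288 [301.24 233.98] [ 0.512  -0.1818  0.04  ]
vial [[0.65631114 0.02727219 0.056     ]]
jar [[ 0.65364787 -0.09414081  0.067     ]]
wt [[ 0.65544804 -0.20076729  0.03      ]]
[ 0.40803753 -0.05635346  0.89493189]
```

View pics/crop0.png

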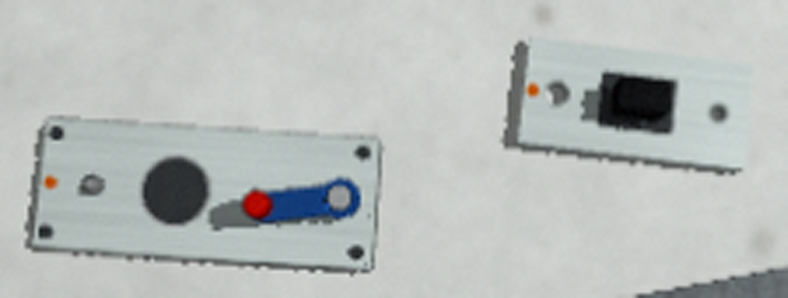

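```bash
cat >> h.py <<'E'
def rigid(loc,w):
    loc=np.array(loc,float);w=np.array(w)[:,:2];a=loc-loc.mean(0);b=w-w.mean(0)
    th=np.arctan2((a[:,0]*b[:,1]-a[:,1]*b[:,0]).sum(),(a*b).sum())
    R=np.array([[np.cos(th),-np.sin(th)],[np.sin(th),np.cos(th)]]);t=w.mean(0)-R@loc.mean(0)
    print('th deg',np.degrees(th).round(2),'org',t.round(4),'res mm',((w-(loc@R.T+t))*1e3).round(1).tolist());return th,R,t
E
python3 - <<'E'
from h import *
c=ld('top0')
f=lambda q:(np.array(q)+.5)/3.5-.5+[120,205]
# local +y is towards image left; +x = up in the image (away)
th,R,t=rigid([(40,86),(40,-122),(-40,-122),(-40,86),(0,77),(0,50)]@np.eye(2)*1e-3, px2w(c,f([(45,117),(382,138),(374,270),(30,249),(50,182),(91,184)]),[.02]*5+[.03]))
k=R@[0,-.102]+t; print('post',k)
d=np.array([.4886,.0455])-k; l=R.T@d; print('knob r',np.linalg.norm(d),'ang',np.arctan2(-l[0],l[1]))
rigid(np.array([(33,70),(33,-70),(-33,-70),(-33,70),(0,64.5),(0,50),(0,-50)])*1e-3, px2w(c,f([(528,39),(752,65),(740,170),(518,145),(532,90),(558,93),(718,112)]),.016))
E
```

```text
th deg -13.18 org [0.5096 0.0989] res mm [[-0.2, -0.4], [-0.5, -0.1], [0.3, -0.6], [-0.6, 0.2], [0.7, 0.9], [0.2, -0.1]]
post [ 4.86299084e-01 -4.63808053e-04]
knob r 0.04602136314771303 ang 0.17998460354522278
th deg -17.01 org [ 0.5143 -0.1854] res mm [[-0.8, 0.5], [-0.3, 0.9], [0.8, 2.8], [-1.1, -0.8], [0.7, -0.5], [0.3, -2.0], [0.6, -0.9]]
```

play_rows([
  [1.5, 3.85, 0],
  [1.5, 3.85, 0],
  [1.5, 3.85, 0],
  [1.5, 3.85, 0],
  [1.5, 3.85, 0],
  [1.5, 3.85, 0],
  [1.5, 3.85, 0],
  [1.5, 3.85, 0],
], twist=[4, 4, 4, 4, 4, 4, 4, 4], hand=[1, 1, 1, 1, 1, 1, 1, 1])

```text
time: 0.9
tcp_pos: [0.3668, -0.2646, 0.2226]
tool_rot: [-0.0, 0.885, 0.465, -0.0]
contact_force: [0.3, -0.6, 0.4]
gripper_width: 0.0876
gripper_force: 0.0
```

play_rows([
  [1.5, 3.85, 0],
  [1.5, 3.85, 0],
  [1.5, 3.85, 0],
  [1.5, 3.85, 0],
  [1.5, 3.85, 0],
  [1.5, 3.85, 0],
  [1.5, 3.85, 0],
  [0, 0, 0],
], twist=[4, 4, 4, 4, 4, 4, 4, 4], hand=[0.6, 0.6, 0.5, 0.5, 0.5, 0.5, 0.5, 0.5])

```text
time: 1.7
tcp_pos: [0.4728, 0.0091, 0.2228]
tool_rot: [-0.001, 0.72, 0.694, 0.001]
contact_force: [0.8, -2.4, -0.3]
gripper_width: 0.0438
gripper_force: 0.0
```

Run:
```python
from h import *
c=shot('wrist','wr0'); s=monitor.read_state(); print(s['tcp_pos'],s['tool_rot'],s['contact_force'])
print(w2px(c,[[.4886,.0455,.07],[.4863,-.0005,.045],[.5278,.1748,.02]]).round(0))
```

```text
[0.47202793 0.00632455 0.22243437] [-5.37356953e-04  7.19624074e-01  6.94363590e-01  3.29342721e-04] [-0.33783201 -0.05727458  0.28368355]
[[271. 141.]
 [269. 182.]
 [305.   1.]]
```

View pics/wr0.png

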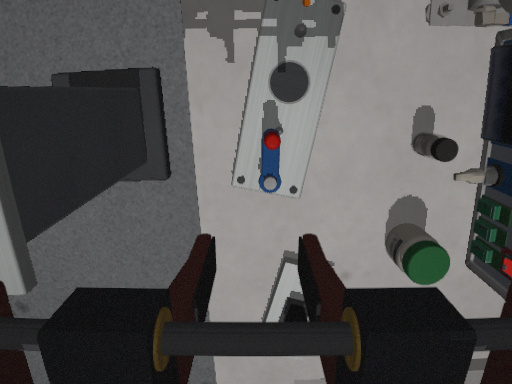

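The wrist view confirms the knob at (272,141) and the post at (269,182), matching my prediction. Next I straddle the knob.

play_rows([
  [0.8, 2, 0],
  [0.9, 1.9, 0],
  [0, 0, -4],
  [0, 0, -4],
  [0, 0, -4],
  [0, 0, -3],
  [0, 0, -1.8],
  [0, 0, 0],
], twist=[0, 0, 0, 0, 0, 0, 0, 0], hand=[0.5, 0.5, 0.5, 0.5, 0.5, 0.5, 0.5, 0.4])

```text
time: 2.55
tcp_pos: [0.4865, 0.0411, 0.0522]
tool_rot: [-0.002, 0.725, 0.689, -0.002]
contact_force: [0.3, -0.9, 0.3]
gripper_width: 0.039
gripper_force: 0.0
```

play_rows([
  [0, 0, 0],
  [0, 0, 0],
  [0, 0, 0],
], twist=[0, 0, 0], hand=[0.28, 0.28, 0.28])

```text
time: 2.85
tcp_pos: [0.4896, 0.0421, 0.0559]
tool_rot: [0.001, 0.724, 0.69, 0.001]
contact_force: [-1.1, -1.1, -0.3]
gripper_width: 0.0245
gripper_force: 0.0
```

Run:
```python
from h import *
post=np.array([.4863,-.0005]); th=np.radians(-13.18)
xb=np.array([np.cos(th),np.sin(th)]);yb=np.array([-np.sin(th),np.cos(th)])
a=np.linspace(.18,1.75,17)
P=np.array([post+.046*(-np.sin(x)*xb+np.cos(x)*yb) for x in a]); print((np.diff(P,axis=0)*100).round(2).tolist(),np.degrees(a[1]-a[0]),P[-1])
s=monitor.read_state();print(s['tcp_pos'],s['gripper_width'],s['contact_force'])
```

```text
[[-0.45, 0.0], [-0.45, -0.04], [-0.44, -0.09], [-0.43, -0.13], [-0.42, -0.17], [-0.4, -0.21], [-0.38, -0.25], [-0.35, -0.29], [-0.32, -0.32], [-0.29, -0.35], [-0.25, -0.37], [-0.21, -0.4], [-0.17, -0.42], [-0.13, -0.43], [-0.09, -0.44], [-0.04, -0.45]] 5.622148364721204 [0.44035941 0.00183721]
[0.48957835 0.0421127  0.05587742] 0.024494081737060993 [-1.10073433 -1.05879833 -0.28455298]
```

play_rows([
  [-0.45, 0.1, 0],
  [-0.45, 0, 0],
  [-0.44, -0.05, 0],
  [-0.43, -0.1, 0],
  [-0.42, -0.17, 0],
  [-0.4, -0.21, 0],
  [-0.38, -0.25, 0],
  [-0.35, -0.29, 0],
], twist=[5.6, 5.6, 5.6, 5.6, 5.6, 5.6, 5.6, 5.6], hand=[0.28, 0.28, 0.28, 0.28, 0.28, 0.28, 0.28, 0.28])

```text
time: 3.65
tcp_pos: [0.4568, 0.0326, 0.0558]
tool_rot: [0.002, 0.405, 0.914, 0.001]
contact_force: [2.0, 0.3, -0.4]
gripper_width: 0.0245
gripper_force: 0.9
```

play_rows([
  [-0.32, -0.32, 0],
  [-0.29, -0.35, 0],
  [-0.25, -0.37, 0],
  [-0.21, -0.4, 0],
  [-0.17, -0.42, 0],
  [-0.13, -0.43, 0],
  [-0.09, -0.44, 0],
  [-0.04, -0.45, 0],
], twist=[5.6, 5.6, 5.6, 5.6, 5.6, 5.6, 5.6, 5.6], hand=[0.28, 0.28, 0.28, 0.28, 0.28, 0.28, 0.28, 0.28])

```text
time: 4.45
tcp_pos: [0.4418, 0.0008, 0.0558]
tool_rot: [0.002, 0.026, 1.0, 0.0]
contact_force: [0.4, 2.1, 0.2]
gripper_width: 0.0249
gripper_force: 0.8
```

play_rows([
  [0, -0.25, 0],
  [0, -0.2, 0],
  [0, 0, 0],
], twist=[0, 0, 0], hand=[0.28, 0.28, 0.28])

```text
time: 4.75
tcp_pos: [0.4412, -0.0018, 0.0554]
tool_rot: [0.001, 0.029, 1.0, 0.001]
contact_force: [-1.0, 7.5, 1.3]
gripper_width: 0.0245
gripper_force: 3.6
```

play_rows([
  [0, 0.4, 0],
  [0, 0, 0],
  [0, 0, 2],
  [0, 0, 4],
  [0, 0, 4],
  [0, 0, 4],
  [0, -1, 1],
  [0, -2, 0],
], twist=[0, 0, 0, 0, 0, 0, -8, -8], hand=[0.45, 0.45, 0.45, 0.45, 0.45, 0.45, 0.6, 0.8])

```text
time: 5.55
tcp_pos: [0.4416, -0.0294, 0.2069]
tool_rot: [0.002, 0.169, 0.986, -0.0]
contact_force: [0.5, 0.2, -0.7]
gripper_width: 0.0519
gripper_force: 0.0
```

play_rows([
  [0, -2, 0],
  [0, -2, 0],
  [0.5, -1, 0],
  [0.5, -1, 0],
  [0.5, 0, 0],
  [0.5, 0, 0],
  [0, 0, 0],
  [0, 0, 0],
], twist=[-8, -8, -8, -8, -8, -8, -8, -8], hand=[0.8, 0.8, 0.8, 0.8, 0.8, 0.8, 0.8, 0.8])

```text
time: 6.35
tcp_pos: [0.4603, -0.09, 0.2047]
tool_rot: [-0.0, 0.666, 0.746, -0.0]
contact_force: [0.4, 0.4, 0.4]
gripper_width: 0.0702
gripper_force: 0.0
```

play_rows([
  [0, -1, 0],
  [0, -2, 0],
  [0, -2, 0],
  [0, 0, 0],
  [0, 0, 0],
], twist=[-8, -8, -8, 0, 0], hand=[0.8, 0.8, 0.8, 0.8, 0.8])

```text
time: 6.85
tcp_pos: [0.4603, -0.1395, 0.2047]
tool_rot: [-0.0, 0.804, 0.594, -0.0]
contact_force: [-0.9, 0.3, 0.3]
gripper_width: 0.07
gripper_force: 0.0
```

Run:
```python
from h import *
c=shot('wrist','wr1'); d=shot('top','top1'); s=monitor.read_state(); print(s['tcp_pos'],s['tool_rot'],s['contact_force'])
L=np.array([(33,70),(33,-70),(-33,-70),(-33,70),(0,64.5),(0,50),(0,-50)])*1e-3
t=np.radians(-17);R=np.array([[np.cos(t),-np.sin(t)],[np.sin(t),np.cos(t)]])
print(w2px(c,np.c_[L@R.T+[.5143,-.1854],np.full(7,.016)]).round(0).tolist())
big=np.hstack([cv2.resize(d['img'][225:300,120:260],None,fx=2,fy=2,interpolation=cv2.INTER_CUBIC)])
o=np.zeros((384,792,3),np.uint8); o[:,:512]=c['img']; o[:150,512:792]=big; cv2.imwrite('pics/m1.png',o)
```

```text
[ 0.46044096 -0.13873738  0.20472707] [-1.04360950e-04  8.03693168e-01  5.95043932e-01  3.14525336e-05] [ 0.32978504 -0.85949118 -0.64894492]
[[350.0, 131.0], [340.0, 253.0], [284.0, 253.0], [287.0, 131.0], [318.0, 136.0], [318.0, 150.0], [313.0, 237.0]]
```

View pics/m1.png

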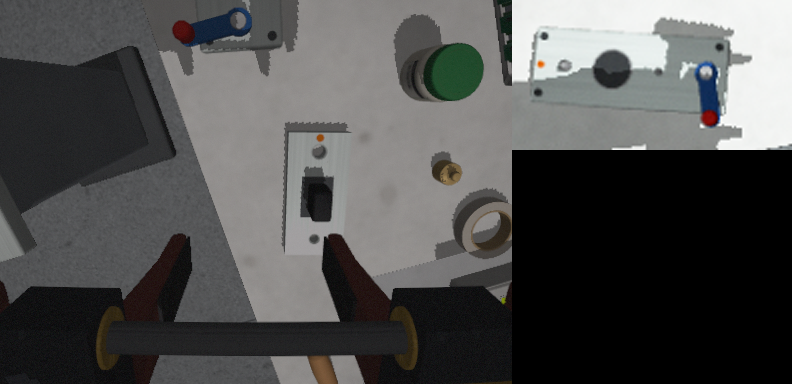

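The arm is fully aside. The plate in the wrist view matches prediction (dot at (320,138), holes at (319,151) and (314,239)). I'll refit it from this view.

Run:
```python
from h import *
c=ld('wr1')
rigid(np.array([(33,70),(33,-70),(-33,-70),(-33,70),(0,64.5),(0,50),(0,-50)])*1e-3, px2w(c,[(350,131.5),(341,254),(285,254),(287,131.5),(320,138),(319,151.5),(314,239)],.016))
d=ld('top1'); f=lambda x,y:(np.array([x,y])+.5)/2-.5+[120,225]
w=px2w(d,[f(564-512,65),f(659-512,72),f(541-512,64)],[.03,.03,.02]); print(w)
rigid(np.array([(0,50),(0,-50),(0,77)])*1e-3,w)
```

```text
th deg -16.81 org [ 0.515 -0.187] res mm [[-0.8, 1.0], [-0.5, -0.1], [0.4, 0.2], [-0.3, 0.8], [0.8, -0.8], [0.5, -0.4], [-0.2, -0.8]]
[[0.5210613  0.147252   0.03      ]
 [0.4971635  0.04928937 0.03      ]
 [0.52749268 0.17408142 0.02      ]]
th deg -13.67 org [0.5092 0.0986] res mm [[0.1, 0.1], [-0.2, -0.7], [0.1, 0.7]]
```

play_rows([
  [2.7, -2.4, 0],
  [2.7, -2.4, 0],
  [0, 0, -4],
  [0, 0, -4],
  [0, 0, -4],
  [0, 0, -3],
  [0, 0, -1.5],
  [0, 0, 0],
], twist=[0, 0, 0, 0, 0, 0, 0, 0], hand=[0.6, 0.6, 0.6, 0.6, 0.6, 0.6, 0.6, 0.6])

```text
time: 7.75
tcp_pos: [0.5135, -0.1866, 0.0381]
tool_rot: [-0.002, 0.804, 0.595, -0.001]
contact_force: [-0.0, 0.0, -0.4]
gripper_width: 0.0524
gripper_force: 0.0
```

Run:
```python
from h import *
s=monitor.read_state(); print(s['tcp_pos'],s['tool_rot'],s['contact_force'],s['gripper_width'])
```

```text
[ 0.51352617 -0.18658368  0.03812701] [-1.58130984e-03  8.04074072e-01  5.94526647e-01 -6.72034590e-04] [-0.03450955  0.04361413 -0.40841652] 0.05240457903001746
```

play_rows([
  [0.1, 0, -1],
  [0, 0, -0.7],
  [0, 0, 0],
  [0, 0, 0],
  [0, 0, 0],
  [0, 0, 0],
  [0, 0, 0],
], twist=[0, 0, 0, 0, 0, 0, 0], hand=[0.6, 0.6, 0.4, 0, 0, 0, 0])

```text
time: 8.45
tcp_pos: [0.5148, -0.1877, 0.0229]
tool_rot: [-0.0, 0.805, 0.594, -0.001]
contact_force: [-5.0, 0.5, 4.9]
gripper_width: 0.0199
gripper_force: 30.0
```

play_rows([
  [0, 0, 0],
  [0, 0, 0],
], twist=[0, 0], hand=[0, 0])

```text
time: 8.65
tcp_pos: [0.5148, -0.1877, 0.0229]
tool_rot: [-0.0, 0.805, 0.594, -0.001]
contact_force: [-4.0, 0.2, 5.5]
gripper_width: 0.0197
gripper_force: 30.0
```

play_rows([
  [0, 0, 0.5],
  [0, 0, 1.5],
  [0, 0, 3],
  [0, 0, 4],
  [0, 2, 0],
  [0, 3.5, 0],
  [0, 3.5, 0],
  [0, 3.5, 0],
], twist=[0, 0, 0, 0, 0.5, 0.5, 0.5, 0.5], hand=[0, 0, 0, 0, 0, 0, 0, 0])

```text
time: 9.45
tcp_pos: [0.515, -0.061, 0.1128]
tool_rot: [-0.0, 0.794, 0.608, 0.0]
contact_force: [0.1, 0.1, -4.5]
gripper_width: 0.0203
gripper_force: 30.0
```

play_rows([
  [0, 3.5, 0],
  [0, 3.5, 0],
  [0, 3.5, 0],
  [-0.3, 3, 0],
  [-0.2, 2.1, 0],
  [0, 0, 0],
  [0, 0, 0],
], twist=[0.5, 0.5, 0.5, 0, 0, 0, 0], hand=[0, 0, 0, 0, 0, 0, 0])

```text
time: 10.15
tcp_pos: [0.5099, 0.0939, 0.1126]
tool_rot: [-0.0, 0.785, 0.619, -0.0]
contact_force: [-0.1, -0.5, -5.5]
gripper_width: 0.0199
gripper_force: 30.0
```

Run:
```python
from h import *
c=shot('wrist','wr2'); d=shot('top','top2'); e=shot('scene','sc2'); s=monitor.read_state(); print(s['tcp_pos'],s['tool_rot'],s['contact_force'],s['gripper_width'])
o=np.zeros((600,792,3),np.uint8); o[:384,:512]=c['img']; o[384:584,0:400]=cv2.resize(d['img'][220:300,110:270],None,fx=2.5,fy=2.5,interpolation=cv2.INTER_CUBIC)
o[384:600,400:790]=cv2.resize(e['img'][218:326,130:325],None,fx=2,fy=2,interpolation=cv2.INTER_CUBIC); cv2.imwrite('pics/m2.png',o)
```

```text
[0.51045342 0.09216808 0.11251639] [ 1.61074427e-04  7.86539474e-01  6.17539905e-01 -3.09159791e-04] [ 0.3795854  -0.70703907 -5.19298448] 0.019991597112522026
```

View pics/m2.png

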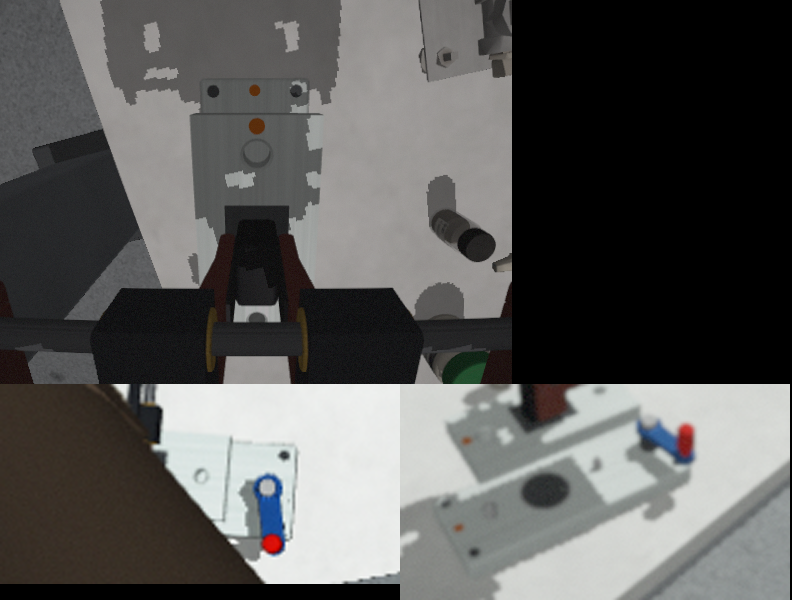

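The plate is held over the base with the dots at the same end: plate dot at (257,126), base dot at (255,90). Now I'll compute the relative offset in this one view.

Run:
```python
from h import *
c=ld('wr2'); im=c['img']; h=cv2.cvtColor(im,cv2.COLOR_BGR2HSV)
def dot(x0,y0,x1,y1):
    q=h[y0:y1,x0:x1]; m=(q[...,0]>4)&(q[...,0]<22)&(q[...,1]>130); ys,xs=np.nonzero(m); return xs.mean()+x0,ys.mean()+y0,len(xs)
a=dot(240,80,270,105); b=dot(240,112,275,140); print(a,b)
zt=.1125-.0229+.016
th,R,t=rigid(np.array([(0,64.5),(0,50),(0,-50),(-33,70),(33,70)])*1e-3,px2w(c,[b[:2],(257,152.5),(257,318),(190.5,114.5),(322,114.5)],zt))
th2,R2,t2=rigid(np.array([(0,77),(-40,86),(40,86)])*1e-3,px2w(c,[a[:2],(201,80),(308,79)],.02))
s=monitor.read_state(); p=np.array(s['tcp_pos']); print(p, 'plate-tcp in plate frame mm',R.T@(t-p[:2])*1e3, 'tool y ang',2*np.degrees(np.arctan2(s['tool_rot'][2],s['tool_rot'][1]))-90)
yb=np.array([np.sin(np.radians(13.3)),np.cos(np.radians(13.3))]); 
print('base dot',px2w(c,[a[:2]],.02),'org from dot',px2w(c,[a[:2]],.02)[0,:2]-.077*yb)
print('plate org from dot',px2w(c,[b[:2]],zt)[0,:2]-.0645*yb)
```

```text
(np.float64(254.18279569892474), np.float64(90.04301075268818), 93) (np.float64(256.35714285714283), np.float64(125.80102040816327), 196)
th deg -13.37 org [0.5112 0.0947] res mm [[-0.2, -0.4], [0.4, 0.6], [0.1, 0.4], [0.4, -0.3], [-0.7, -0.3]]
th deg -13.05 org [0.5109 0.0981] res mm [[0.0, 1.0], [1.3, -0.8], [-1.3, -0.2]]
[0.51045342 0.09216808 0.11251639] plate-tcp in plate frame mm [0.1055821  2.65485585] tool y ang -13.726580463352178
base dot [[0.52837355 0.17415005 0.02      ]] org from dot [0.51065972 0.09921527]
plate org from dot [0.51109053 0.09429979]
```

play_rows([
  [0, 0.4, 0],
  [0, 0, -2],
  [0, 0, -2],
  [0, 0, -0.5],
  [0, 0, 0],
  [0, 0, 0],
], twist=[0, 0.3, 0, 0, 0, 0], hand=[0, 0, 0, 0, 0, 0])

```text
time: 10.9
tcp_pos: [0.511, 0.0974, 0.0683]
tool_rot: [0.0, 0.785, 0.62, 0.0]
contact_force: [-0.2, 0.0, -4.6]
gripper_width: 0.0199
gripper_force: 30.0
```

Run:
```python
from h import *
s=monitor.read_state(); print(s['tcp_pos'],s['contact_force'])
c=shot('wrist','wr3'); d=shot('top','top3'); e=shot('scene','sc3'); s=monitor.read_state(); print(s['tcp_pos'],s['tool_rot'],s['contact_force'],s['gripper_width'])
o=np.zeros((600,792,3),np.uint8); o[:384,:512]=c['img']; o[384:584,0:400]=cv2.resize(d['img'][220:300,110:270],None,fx=2.5,fy=2.5,interpolation=cv2.INTER_CUBIC)
o[384:600,400:790]=cv2.resize(e['img'][218:326,130:325],None,fx=2,fy=2,interpolation=cv2.INTER_CUBIC)
o[0:200,512:792]=cv2.resize(c['img'][70:170,180:335],(280,200),interpolation=cv2.INTER_CUBIC); cv2.imwrite('pics/m3.png',o)
```

```text
[0.51099788 0.09737466 0.0683042 ] [-0.21542871  0.03858352 -4.59051037]
[0.51114517 0.09736906 0.06850041] [3.77454857e-04 7.84577068e-01 6.20030856e-01 6.47969697e-04] [-0.74245428  0.10805455 -4.1015385 ] 0.020093611996239193
```

View pics/m3.png

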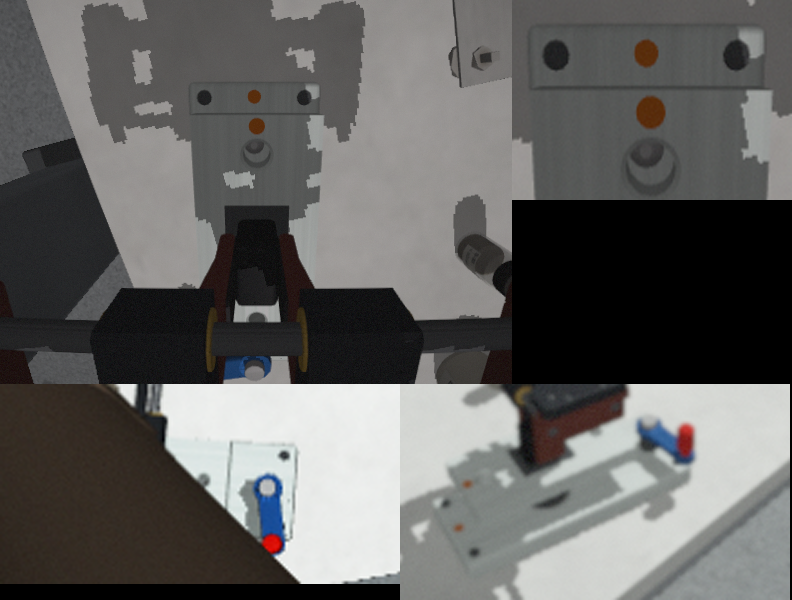

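The big pin shows through the hole, with its tip at about (255.8,146) and the hole centre at (257,153). Next, the relative offset.

Run:
```python
from h import *
c=ld('wr3'); im=c['img']; h=cv2.cvtColor(im,cv2.COLOR_BGR2HSV)
def dot(x0,y0,x1,y1):
    q=h[y0:y1,x0:x1]; m=(q[...,0]>4)&(q[...,0]<22)&(q[...,1]>130); ys,xs=np.nonzero(m); return xs.mean()+x0,ys.mean()+y0
a=dot(240,85,270,106); b=dot(240,116,275,140); zt=.0684-.0229+.016
t=np.radians(-13.3);R=np.array([[np.cos(t),-np.sin(t)],[np.sin(t),np.cos(t)]])
A=px2w(c,[a],.02)[0,:2]; B=px2w(c,[b],zt)[0,:2]
print('dots: plate-base in base frame mm',((R.T@(B-A))*1e3+[0,77-64.5]).round(2))
Hh=px2w(c,[(256.9,153)],zt)[0,:2]; 
P=px2w(c,[(255.8,146)],.034)[0,:2]
print('hole-pin',(R.T@(Hh-P)*1e3).round(2)); 
# base edge vs plate edge corners
C=px2w(c,[(190.5,83),(319,83)],.02)[:,:2]; D=px2w(c,[(191,114.5),(322,114.5)],zt)[:,:2]
for n,Q in(('base',C),('plate',D)): q=(Q[1]-Q[0]); print(n,np.linalg.norm(q)*1e3,np.degrees(np.arctan2(q[1],q[0])),R.T@(Q.mean(0)-A)*1e3)
print('base org est',A-R@[0,.077],'plate org',B-R@[0,.0645])
```

```text
dots: plate-base in base frame mm [ 1.49 -1.02]
hole-pin [0.59 0.79]
base 77.04453542546538 -13.363829819265435 [0.61090673 7.82818311]
plate 64.66084906568727 -13.35564542260482 [ 1.61226975 -7.97270167]
base org est [0.5107074  0.09925709] plate org [0.51192017 0.09792407]
```

play_rows([
  [-0.1, 0, 0],
  [0, 0, -0.5],
  [0, 0, -0.5],
  [0, 0, -0.3],
  [0, 0, -0.2],
  [0, 0, -0.1],
  [0, 0, 0],
], twist=[0, 0, 0, 0, 0, 0, 0], hand=[0, 0, 0, 0, 0, 0, 0])

```text
time: 11.75
tcp_pos: [0.5095, 0.0973, 0.0515]
tool_rot: [-0.0, 0.784, 0.62, -0.0]
contact_force: [0.6, -0.4, -4.1]
gripper_width: 0.0199
gripper_force: 30.0
```

play_rows([
  [0, 0, -0.2],
  [0, 0, -0.1],
  [0, 0, 0],
], twist=[0, 0, 0], hand=[0, 0, 0])

```text
time: 12.05
tcp_pos: [0.5095, 0.0972, 0.0486]
tool_rot: [-0.0, 0.784, 0.62, -0.0]
contact_force: [0.3, -0.2, -4.4]
gripper_width: 0.0204
gripper_force: 30.0
```

play_rows([
  [0, 0, -0.15],
  [0, 0, -0.15],
  [0, 0, 0],
], twist=[0, 0, 0], hand=[0, 0, 0])

```text
time: 12.35
tcp_pos: [0.5095, 0.0972, 0.0455]
tool_rot: [-0.0, 0.784, 0.62, -0.0]
contact_force: [-0.5, -0.1, -4.3]
gripper_width: 0.0197
gripper_force: 30.0
```

play_rows([
  [0, 0, -0.15],
  [0, 0, -0.05],
  [0, 0, 0],
], twist=[0, 0, 0], hand=[0, 0, 0])

```text
time: 12.65
tcp_pos: [0.5095, 0.0973, 0.0436]
tool_rot: [-0.0, 0.784, 0.62, -0.0]
contact_force: [-0.5, -0.3, -5.1]
gripper_width: 0.0197
gripper_force: 30.0
```

play_rows([
  [0, 0, -0.05],
  [0, 0, -0.05],
  [0, 0, 0],
], twist=[0, 0, 0], hand=[0, 0, 0])

```text
time: 12.95
tcp_pos: [0.5096, 0.0972, 0.0429]
tool_rot: [0.0, 0.785, 0.62, 0.0]
contact_force: [-1.6, -0.9, 1.3]
gripper_width: 0.0199
gripper_force: 30.0
```

play_rows([
  [0, 0, -0.05],
  [0, 0, 0],
], twist=[0, 0], hand=[0, 0])

```text
time: 13.15
tcp_pos: [0.5096, 0.0972, 0.0429]
tool_rot: [0.0, 0.785, 0.62, -0.0]
contact_force: [-2.6, -1.6, 7.9]
gripper_width: 0.0196
gripper_force: 30.0
```

play_rows([
  [0, 0, 0.04],
  [0, 0, 0],
  [0, 0, 0],
  [0, 0, 0],
  [0, 0, 1],
  [0, 0, 3],
  [0, 0, 4],
  [0, 0, 4],
], twist=[0, 0, 0, 0, 0, 0, 0, 0], hand=[0.15, 0.4, 0.6, 0.6, 0.6, 0.6, 0.6, 0.6])

```text
time: 13.95
tcp_pos: [0.5091, 0.0975, 0.1643]
tool_rot: [-0.0, 0.784, 0.62, -0.0]
contact_force: [0.9, -0.1, -0.3]
gripper_width: 0.0522
gripper_force: 0.0
```

play_rows([
  [-1, -1.5, 0],
  [-1, -1.5, 0],
  [-1, -1.5, 0],
  [-1, -1.5, 0],
  [-1, -1.5, 0],
  [-1, -1.5, 0],
  [-0.9, -0.6, 0],
  [0, 0, 0],
], twist=[8, 8, 8, 8, 8, 8, 8, 8], hand=[0.5, 0.5, 0.5, 0.5, 0.5, 0.5, 0.5, 0.5])

```text
time: 14.75
tcp_pos: [0.4395, 0.0, 0.163]
tool_rot: [0.0, 0.335, 0.942, -0.001]
contact_force: [0.3, 1.0, -0.0]
gripper_width: 0.0443
gripper_force: 0.0
```

play_rows([
  [0, 0, 0],
  [0, 0, 0],
  [0, 0, 0],
  [0, 0, 0],
  [0, 0, 0],
  [0, 0, 0],
], twist=[8, 8, 8, 8, 4, 0], hand=[0.5, 0.5, 0.5, 0.5, 0.5, 0.5])

```text
time: 15.35
tcp_pos: [0.4406, 0.0013, 0.163]
tool_rot: [0.0, 0.029, 1.0, 0.0]
contact_force: [-0.5, -0.3, 0.1]
gripper_width: 0.0442
gripper_force: 0.0
```

Run:
```python
from h import *
c=shot('wrist','wr4'); d=shot('top','top4'); e=shot('scene','sc4'); s=monitor.read_state(); print(s['tcp_pos'],s['tool_rot'],s['contact_force'],s['gripper_width'])
o=np.zeros((600,792,3),np.uint8); o[:384,:512]=c['img']; o[384:584,0:400]=cv2.resize(d['img'][220:300,110:270],None,fx=2.5,fy=2.5,interpolation=cv2.INTER_CUBIC)
o[384:600,400:790]=cv2.resize(e['img'][218:326,130:325],None,fx=2,fy=2,interpolation=cv2.INTER_CUBIC); cv2.imwrite('pics/m4.png',o)
```

```text
[0.44057393 0.00121045 0.16284384] [ 1.56018485e-04  3.03095926e-02  9.99540539e-01 -1.20138228e-04] [0.75580337 0.03866698 0.41483116] 0.04375871092033245
```

View pics/m4.png

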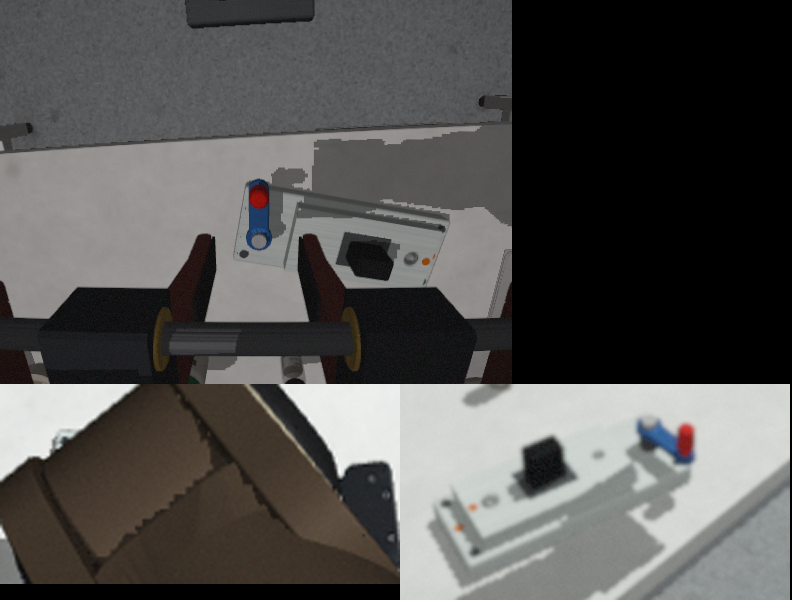

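The plate is seated flush, both dots are at the left end and the arm is untouched. Now I'll straddle the knob again and swing it back.

play_rows([
  [0, 0, -4],
  [0, 0, -4],
  [0, 0, -2],
  [0, 0, -0.7],
  [0, 0, 0],
  [0, 0, 0],
  [0, 0, 0],
], twist=[0, 0, 0, 0, 0, 0, 0], hand=[0.5, 0.5, 0.5, 0.5, 0.28, 0.28, 0.28])

```text
time: 16.2
tcp_pos: [0.4415, 0.0012, 0.0567]
tool_rot: [0.001, 0.03, 1.0, -0.0]
contact_force: [0.7, -0.3, -0.6]
gripper_width: 0.0253
gripper_force: 0.0
```

play_rows([
  [0.04, 0.45, 0],
  [0.09, 0.44, 0],
  [0.13, 0.43, 0],
  [0.17, 0.42, 0],
  [0.21, 0.4, 0],
  [0.25, 0.37, 0],
  [0.29, 0.35, 0],
  [0.32, 0.32, 0],
], twist=[-5.6, -5.6, -5.6, -5.6, -5.6, -5.6, -5.6, -5.6], hand=[0.28, 0.28, 0.28, 0.28, 0.28, 0.28, 0.28, 0.28])

```text
time: 17.0
tcp_pos: [0.4551, 0.0327, 0.0563]
tool_rot: [0.0, 0.41, 0.912, -0.0]
contact_force: [-3.3, -1.7, 0.8]
gripper_width: 0.0247
gripper_force: 1.3
```

play_rows([
  [0.35, 0.29, 0],
  [0.38, 0.25, 0],
  [0.4, 0.21, 0],
  [0.42, 0.17, 0],
  [0.43, 0.13, 0],
  [0.44, 0.09, 0],
  [0.45, 0.04, 0],
  [0.45, 0, 0],
], twist=[-5.6, -5.6, -5.6, -5.6, -5.6, -5.6, -5.6, -5.6], hand=[0.28, 0.28, 0.28, 0.28, 0.28, 0.28, 0.28, 0.28])

```text
time: 17.8
tcp_pos: [0.4885, 0.0455, 0.0563]
tool_rot: [-0.0, 0.726, 0.687, 0.0]
contact_force: [-2.4, 1.5, -0.0]
gripper_width: 0.0249
gripper_force: 1.2
```

play_rows([
  [0.41, -0.03, 0],
  [0.4, -0.07, 0],
  [0.2, -0.05, 0],
  [0, 0, 0],
], twist=[-5.6, -5, 0, 0], hand=[0.28, 0.28, 0.28, 0.28])

```text
time: 18.2
tcp_pos: [0.4993, 0.0436, 0.0562]
tool_rot: [0.0, 0.785, 0.62, 0.001]
contact_force: [-0.6, 0.3, 0.0]
gripper_width: 0.0243
gripper_force: 0.3
```

play_rows([
  [0.1, -0.02, 0],
  [0.1, -0.02, 0],
  [0, 0, 0],
], twist=[0, 0, 0], hand=[0.28, 0.28, 0.28])

```text
time: 18.5
tcp_pos: [0.5009, 0.0429, 0.0557]
tool_rot: [0.0, 0.785, 0.619, 0.0]
contact_force: [-1.2, 1.5, 0.7]
gripper_width: 0.0243
gripper_force: 0.6
```

play_rows([
  [0.1, -0.02, 0],
  [0.1, -0.02, 0],
  [0, 0, 0],
], twist=[0, 0, 0], hand=[0.28, 0.28, 0.28])

```text
time: 18.8
tcp_pos: [0.5012, 0.0428, 0.0554]
tool_rot: [-0.001, 0.785, 0.619, -0.001]
contact_force: [-6.3, 2.1, 6.1]
gripper_width: 0.0244
gripper_force: 3.5
```

play_rows([
  [0.1, -0.02, 0],
  [0, 0, 0],
], twist=[0, 0], hand=[0.28, 0.28])

```text
time: 19.0
tcp_pos: [0.5014, 0.0428, 0.0552]
tool_rot: [-0.001, 0.785, 0.619, -0.002]
contact_force: [-10.0, 3.3, 8.3]
gripper_width: 0.0247
gripper_force: 4.8
```

play_rows([
  [-0.6, 0.14, 0],
  [0, 0, 0],
  [0, 0, 0],
  [0, 0, 2],
  [0, 0, 4],
  [0, 0, 4],
  [0, 0, 4],
  [0, 0, 2],
], twist=[0, 0, 0, 0, 0, 0, 0, 0], hand=[0.28, 0.45, 0.45, 0.45, 0.45, 0.45, 0.45, 0.45])

```text
time: 19.8
tcp_pos: [0.4995, 0.0439, 0.2192]
tool_rot: [0.002, 0.786, 0.619, 0.002]
contact_force: [0.8, 0.9, -0.4]
gripper_width: 0.0392
gripper_force: 0.0
```

play_rows([
  [0, -4, 0],
  [0, -4, 0],
  [0, -4, 0],
  [0, -4, 0],
  [0, -4, 0],
  [0, -4, 0],
  [0, -4, 0],
  [0, 0, 0],
], twist=[0, 0, 0, 0, 0, 0, 0, 0], hand=[0.45, 0.45, 0.45, 0.45, 0.45, 0.45, 0.45, 0.45])

```text
time: 20.6
tcp_pos: [0.4967, -0.2433, 0.2151]
tool_rot: [0.001, 0.788, 0.615, -0.001]
contact_force: [0.1, 0.4, 0.5]
gripper_width: 0.0397
gripper_force: 0.0
```

Run:
```python
from h import *
d=shot('top','top5'); e=shot('scene','sc5')
o=np.zeros((600,800,3),np.uint8); o[:320,:800]=cv2.resize(d['img'][160:288,100:420],None,fx=2.5,fy=2.5,interpolation=cv2.INTER_CUBIC)
o[320:600,:510]=cv2.resize(e['img'][180:320,110:365],None,fx=2,fy=2,interpolation=cv2.INTER_CUBIC); cv2.imwrite('pics/m5.png',o)
h=cv2.cvtColor(d['img'],cv2.COLOR_BGR2HSV); m=np.zeros(h.shape[:2],bool); m[245:285,170:225]=1
m&=((h[...,0]<5)|(h[...,0]>174))&(h[...,1]>150); ys,xs=np.nonzero(m); k=px2w(d,[(xs.mean(),ys.mean())],.07)[0,:2]; v=k-[.4863,-.0005]
print(k,np.linalg.norm(v),'ang',np.radians(90-13.3)*-1+np.arctan2(v[1],v[0]))
```

```text
[0.49645677 0.04403757] 0.045681016799705265 ang 0.007913783143594255
```

View pics/m5.png

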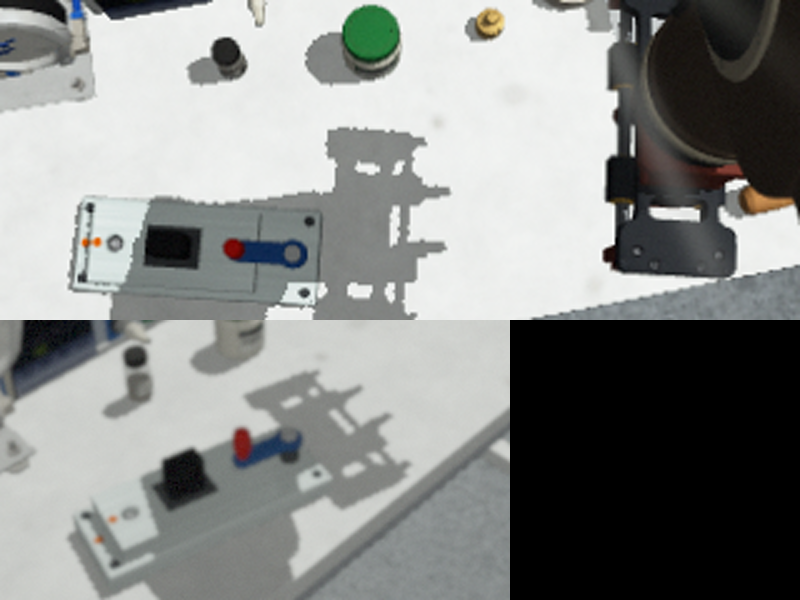

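The picture shows the plate seated with the dots together at (86,242) and (97,241), and the hold-down shut with its knob at (233,248). The vial, jar and weight are in place, and nothing is touched.

```bash
python3 -c "
from workcell import close_job; print(close_job())"
```

```text
the job is handed in; nothing more can be done
None
```

The mould is closed and handed in at about 21 s of robot time: plate flush on both pins with the dots at the same end, hold-down back at its stop (about 0.01 rad measured), gripper clear, and the vial, jar and weight untouched.

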